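# Sort capped sample containers into their snap-in holders

### The arm

A 6-joint arm with a two-finger parallel gripper is mounted at the origin on the work surface. World frame = base frame: x ahead of the robot, y to its left, z up, the work surface at z = 0. Lengths are in m, angles in rad, forces in N, time in s.
With the tool pointing down it reaches from about 0.3 to 1 m from the base axis. Payload 5.1 kg.
Tool frame: the origin (TCP) lies between the finger pads; the fingertips stand 14 mm ahead of it and the grasp point (between the pads) lies 5 mm behind it; z points along the fingers, y is the line along which they close (so a half turn about z gives the same grasp; the last joint's range is limited). The gripper opens to 95 mm and grips with 3 to 60 N. Pads are 20 mm wide; open, the fingers measure 119 mm over their backs; the gripper's body (75 mm by 180 mm) begins 59 mm behind the grasp point.
Start: joints at [-1.415, 0.124, 1.65, -0, 1.367, -0.083], TCP at [0.154, -0.632, 0.229] pointing down, gripper open.
Joint ranges: [-2.61, 2.61], [-1.02, 2.33], [0.03, 2.71], [-1.35, 4.49], [0.32, 2.68], [-2.91, 2.91]. Speed limits (rad/s): [2.57, 2.57, 3.14, 3.14, 3.14, 3.14].

### API

Orientations are given as a rotation vector (axis times angle).
In Python, from cell import get_obs, vision, bot gives the robot as it stands. The module is installed in compiled form; this text tells all that it offers.
- The arm moves only by the tool send_rows, never from a script. Its argument "rows" is a list of rows, each a list of 7 numbers: the turn, a rotation vector about the tool's x, y, z in rad, then the shift along the tool's x, y, z in mm, then the opening, from 0 (shut) to 1 (fully open). In form: [[rx, ry, rz, dx, dy, dz, claw], ...]. A call has 1 to 20 rows; each row is the pose to reach, as a shift and turn from the pose commanded when the call began, along the tool's axes at that moment; what a row does not reach only later rows make up. A row lasts 1/10 s, in which the tool goes at most 50 mm and 8.59 degrees, less where a joint would pass 70% of its speed; a pose out of reach is approached as far as the arm can. A call with a gripper value outside its range is refused whole. The fingers move at their own pace and stop on an object; "newtons" is the grip in N (left out, the last holds). Time passes only in rows, so rows that repeat a pose let the fingers close. It gives the time, the measured TCP pose, the force, the opening and the grip force at its end, in the units of the state.
- get_obs(): the state, without advancing time (a new reading comes with each control period).
- vision.grab_frame(name): name is "side" or "top"; returns a dict with "img" (480x640x3 uint8, red, green, blue), "range_z" (480x640 float32, m along the optical axis (not along the pixel's ray), 0 where there is no reading), "fx", "fy", "cx", "cy" (pixels), "k1" (the pictures are not rectified: a ray, as slopes to the right and down, at radius r is drawn at 1 + k1 r^2 times it, then the intrinsics apply), "R" (3x3) and "t" (3): a world point X has camera coordinates R X + t. Camera axes: x right, y down, z forward; pixel columns grow to the right and rows downward; lengths in m; the calibration is good to about 2 mm. A picture is of the moment at which its call begins.
- bot.hand_in(): hands the job in; it is judged then, once.
The state is a dict: "time_s": time; "qpos": joint angles; "qd": joint speeds; "joint_efforts": joint torques, N m; "tcp_pos": TCP position; "tcp_rot": TCP orientation; "wrist_force": force on the tool from outside, world axes, zero at the start; "ft_torque": the same for the moment, N m; "grip_width": finger opening in m; "grasp_force": force on a finger pad.
Only numpy, scipy, OpenCV 4.12 (cv2) and the standard library are available. Lean on these libraries where they do the work, as an engineer would, in place of code of your own. Each camera call takes 0.05 s, during which the arm holds its last target. There are 200 camera calls.

### The job

Sort the four red-capped sample containers into the grey holders made for them: the two slim tubes in the two small round holders (either way round), the wide pot in the large round holder and the square bottle in the square holder. Push each straight down until its foot is fully home on the holder's floor and the spring catch has snapped back over it, then let go. Keep the containers upright all the time.

Things in the scene. Friction and masses are not known exactly. Their poses are not given: they have to be found in the camera images.
- tube_a: Slim tall sample tube standing upright, 105 mm tall: round foot 42 mm across and 12 mm high, body 28 mm across, white with paper label, ribbed red cap 36 mm across and 24 mm high at the top; 60 g (varies). Origin: centre of its underside; z up. The two tubes are alike.
- tube_b: Slim tall sample tube standing upright, 105 mm tall: round foot 42 mm across and 12 mm high, body 28 mm across, white with paper label, ribbed red cap 36 mm across and 24 mm high at the top; 60 g (varies). Origin: centre of its underside; z up. The two tubes are alike.
- pot: Wide low specimen pot standing upright, 80 mm tall: round foot 64 mm across and 12 mm high, body 50 mm across, white with paper label, ribbed red cap 58 mm across and 24 mm high at the top; 110 g (varies). Origin: centre of its underside; z up.
- square_bottle: Square sample bottle standing upright, 90 mm tall: square foot 52 x 52 mm and 12 mm high, square body 38 x 38 mm up to 60 mm, white with paper label, round ribbed red cap 44 mm across and 30 mm high at the top; 100 g (varies). Origin: centre of its underside; x and y along the sides of the square, z up. It fits its holder in any of four quarter turns.
- tube_holder_a: Grey fixed holder for a slim tube, base 67 mm square. Origin: well centre at table height. Round well 46 mm wide, floor 4 mm up, flaring to 7 mm spare round the foot at the 31 mm high rim. At +x a steel spring catch (out to 74 mm) overlaps the foot 6 mm; underside 18.5, sloped top to 42 mm up. Pushing down with up to 10 N (weight is too little) shoves it aside; it snaps over the seated foot.
- tube_holder_b: Grey fixed holder for a slim tube, base 67 mm square. Origin: well centre at table height. Round well 46 mm wide, floor 4 mm up, flaring to 7 mm spare round the foot at the 31 mm high rim. At +x a steel spring catch (out to 74 mm) overlaps the foot 6 mm; underside 18.5, sloped top to 42 mm up. Pushing down with up to 10 N (weight is too little) shoves it aside; it snaps over the seated foot.
- pot_holder: Grey fixed holder for the pot, base 89 mm square. Origin: well centre at table height. Round well 68 mm wide, floor 4 mm up, flaring to 7 mm spare round the foot at the 31 mm high rim. At +x a steel spring catch (out to 85 mm) overlaps the foot 6 mm; underside 18.5, sloped top to 42 mm up. Pushing down with up to 10 N (weight is too little) shoves it aside; it snaps over the seated foot.
- square_holder: Grey fixed holder for the bottle, base 77 mm square. Origin: well centre at table height. Square well 56 mm along x, y, floor 4 mm up, flaring to 7 mm spare round the foot at the 31 mm high rim. At +x a steel spring catch (out to 79 mm) overlaps the foot 6 mm; underside 18.5, sloped top to 42 mm up. Pushing down with up to 10 N (weight is too little) shoves it aside; it snaps over the seated foot.

How it is judged:
At the end, for the whole second after the job is handed in: Tubes in the small round holders, pot in the large round one, bottle in the square one: each within 8 mm of its holder's centre, underside less than 6.5 mm above the table (floor is at 4 mm; so the catch is over the foot), within 0.1 rad of upright, at rest ((((horizontal distance between tube_a and tube_holder_a below 0.008 m and z of tube_a in the frame of tube_holder_a below 0.0065 m and angle between tube_a's own z axis and vertical below 0.1 rad) and (horizontal distance between tube_b and tube_holder_b below 0.008 m and z of tube_b in the frame of tube_holder_b below 0.0065 m and angle between tube_b's own z axis and vertical below 0.1 rad)) or ((horizontal distance between tube_a and tube_holder_b below 0.008 m and z of tube_a in the frame of tube_holder_b below 0.0065 m and angle between tube_a's own z axis and vertical below 0.1 rad) and (horizontal distance between tube_b and tube_holder_a below 0.008 m and z of tube_b in the frame of tube_holder_a below 0.0065 m and angle between tube_b's own z axis and vertical below 0.1 rad))) and horizontal distance between pot and pot_holder below 0.008 m and z of pot in the frame of pot_holder below 0.0065 m and angle between each of pot, square_bottle's own z axis and vertical below 0.1 rad and horizontal distance between square_bottle and square_holder below 0.008 m and z of square_bottle in the frame of square_holder below 0.0065 m and linear speed of each of tube_a, tube_b, pot, square_bottle below 0.02 m/s); the robot touches nothing.
It fails at once if a tube is tipped by more than 0.5 rad (angle between tube_a's own z axis and vertical above 0.5 rad).
It fails at once if a tube is tipped by more than 0.5 rad (angle between tube_b's own z axis and vertical above 0.5 rad).
It fails at once if the pot is tipped by more than 0.5 rad (angle between pot's own z axis and vertical above 0.5 rad).
It fails at once if the square bottle is tipped by more than 0.5 rad (angle between square_bottle's own z axis and vertical above 0.5 rad).
It also fails if it takes over 109 s, if anything falls off the work surface, if the arm or the gripper's body presses on something with over 40 N, if the wrist force passes 120 N, or if a joint passes its speed limit or range.

## Working session

There is one attempt and no reset: what is moved stays moved. The work goes in short steps, Python scripts to look and compute and a tool call to move; the robot and the scene stay as the last step left them, time stands still between calls to the robot, and variables do not carry over. Pictures are saved under pics/ and viewed, at most 14 in all, crops included, and the job is handed in when it is done.

Besides the shell and the picture viewer there is one more tool, called after "Emit:" as a command line: name --pt "numbers of a row" for each row, then --argument value for the rest. send_rows: Moves the arm, as the interface text tells. Its arguments: {"type":"object","properties":{"rows":{"type":"array","items":{"type":"array","items":{"type":"number"}}},"newtons":{"type":"number"}},"required":["rows"]}

```bash
mkdir -p pics; ls
python3 - <<'E'
from cell import get_obs, vision, bot
import cv2,numpy as np,pickle
o=get_obs();print(o)
d={}
for n in("top","side"):
    f=vision.grab_frame(n);d[n]=f
    cv2.imwrite(f"pics/{n}0.png",f["img"][:,:,::-1])
    print(n,{k:f[k] for k in("fx","fy","cx","cy","k1","R","t")})
pickle.dump(d,open("f0.pkl","wb"))
E
```

```text
pics
{'time_s': 0.0, 'qpos': array([-1.41458692e+00,  1.24491182e-01,  1.65163066e+00, -6.68819713e-05,
        1.36750808e+00, -8.25979028e-02]), 'qd': array([-1.08706852e-03, -1.03103608e-04, -1.10678775e-03, -1.60647703e-03,
        1.35363931e-03,  5.75215353e-05]), 'joint_efforts': array([-2.38550683e-04, -4.17615938e+01, -3.59931600e+01,  7.74590671e-02,
        4.93075757e-02, -1.80548527e-04]), 'tcp_pos': array([ 0.15361505, -0.63096859,  0.22742165]), 'tcp_rot': array([-3.11720249e+00, -3.74005840e-01,  2.20417448e-04]), 'wrist_force': array([-0.24739139, -0.69033385, -0.08591624]), 'ft_torque': array([ 0.03073511, -0.01612955,  0.0004285 ]), 'grasp_force': 0.0, 'grip_width': 0.09525486068345668}
top {'fx': 613.9109898894609, 'fy': 613.9109898894609, 'cx': 310.8715261998616, 'cy': 229.17401298343452, 'k1': -0.1821672738628522, 'R': array([[ 0.0247148 , -0.99959   ,  0.01445696],
       [-0.99898508, -0.0252394 , -0.03730651],
       [ 0.0376561 , -0.01352027, -0.99919929]]), 't': array([-0.00716622,  0.53818086,  0.97070345])}
side {'fx': 530.2448886879389, 'fy': 530.2448886879389, 'cx': 314.984377609414, 'cy': 244.4972927745506, 'k1': 0.01989590214334255, 'R': array([[ 0.85781976, -0.51382117,  0.0115357 ],
       [-0.37652202, -0.64356081, -0.66637876],
       [ 0.34982344,  0.56728942, -0.74552416]]), 't': array([-0.4793656 ,  0.23733098,  0.65338541])}
```

View pics/top0.png

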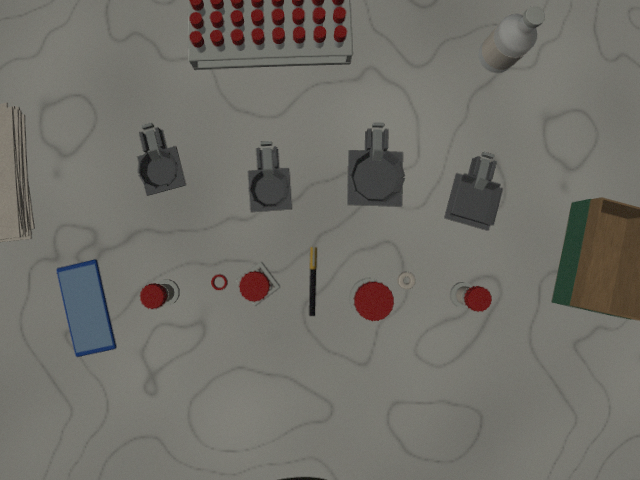

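View pics/side0.png

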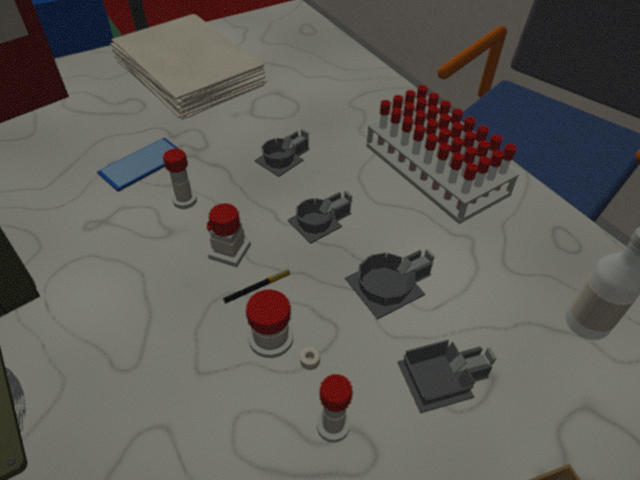

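The top view shows the caps at (153,296), (478,299) for the tubes, (254,286) for the bottle and (374,301) for the pot. The holders are at (160,170), (269,188), (377,177) and the square one at (474,199), all with catches pointing up in the image. The side view shows everything upright.

```bash
cat > h.py <<'E'
import numpy as np,cv2,pickle
def und(f,uv):
    uv=np.asarray(uv,float).reshape(-1,2)
    d=(uv-[f["cx"],f["cy"]])/[f["fx"],f["fy"]]; s=d.copy()
    for _ in range(20): s=d/(1+f["k1"]*(s**2).sum(1,keepdims=True))
    return np.c_[s,np.ones(len(s))]
def plane(f,uv,z):
    r=und(f,uv)@f["R"]; c=-f["R"].T@f["t"]
    return c+r*((z-c[2])/r[:,2])[:,None]
def cloud(f):
    v,u=np.mgrid[:480,:640]
    P=und(f,np.c_[u.ravel(),v.ravel()])*f["range_z"].reshape(-1,1)
    return ((P-f["t"])@f["R"]).reshape(480,640,3)
def circ(p):
    A=np.c_[2*p[:,:2],np.ones(len(p))];s=np.linalg.lstsq(A,(p[:,:2]**2).sum(1),rcond=None)[0]
    return s[:2],np.sqrt(s[2]+s[0]**2+s[1]**2)
def red(f):
    i=f["img"].astype(int);return ((i[...,0]>70)&(i[...,0]>2.2*i[...,1])).astype(np.uint8)
E
python3 - <<'E'
from h import *
d=pickle.load(open("f0.pkl","rb"));f=d["top"];X=cloud(f)
print("table z",np.median(X[320:460,100:500,2]))
m=red(f)
for n,(u,v),h,r in(("tubeL",(153,296),.105,.018),("bottle",(254,286),.09,.022),("pot",(374,301),.08,.029),("tubeR",(478,299),.105,.018)):
    w=np.zeros_like(m);w[v-28:v+29,u-28:u+29]=m[v-28:v+29,u-28:u+29]
    # top disc by depth
    top=w.astype(bool)&(X[...,2]>h-.008)
    c=max(cv2.findContours(top.astype(np.uint8),0,1)[0],key=cv2.contourArea)
    p=plane(f,c.reshape(-1,2),h);(cx,cy),rr=cv2.minEnclosingCircle((p[:,:2]*1000).astype(np.float32))
    print(n,"circle",circ(p),"enc",cx,cy,rr,"zmed",np.median(X[...,2][top]))
g=cv2.cvtColor(f["img"],cv2.COLOR_RGB2GRAY)
for n,(u,v),s in(("hL",(160,170),.067),("hM",(269,188),.067),("pot",(377,177),.089),("sq",(474,199),.077)):
    k=((g<100)).astype(np.uint8);w=np.zeros_like(k);w[v-60:v+45,u-45:u+45]=k[v-60:v+45,u-45:u+45]
    o=cv2.morphologyEx(w,cv2.MORPH_OPEN,cv2.getStructuringElement(2,(29,29)))
    c=max(cv2.findContours(o,0,1)[0],key=cv2.contourArea)
    p=plane(f,c.reshape(-1,2),.003)*1000;R=cv2.minAreaRect(p[:,:2].astype(np.float32))
    q=X[v-60:v+45,u-45:u+45].reshape(-1,3);q=q[w[v-60:v+45,u-45:u+45].ravel()>0]
    rim=q[(q[:,2]>.027)&(q[:,2]<.034)];ct=q[q[:,2]>.036]
    print(n,"rect",R,"rim",len(rim),circ(rim),"enc",cv2.minEnclosingCircle((rim*1000)[:,:2].astype(np.float32)),"catch",ct.mean(0),len(ct),"floor",np.percentile(q[:,2],[5,25,50]))
cv2.imwrite("pics/z.png",cv2.resize(f["img"][110:320,120:520,::-1],(800,420),interpolation=2))
E
```

```text
table z 0.0007198563557462242
tubeL circle (array([0.4313725 , 0.23650229]), np.float64(0.01645173556815236)) enc 431.5054016113281 236.89686584472656 17.37981605529785 zmed 0.1059846857391752
bottle circle (array([0.44977243, 0.08892491]), np.float64(0.02054495975665418)) enc 449.71923828125 89.16060638427734 21.564485549926758 zmed 0.0906454005360895
pot circle (array([ 0.43141161, -0.08863435]), np.float64(0.027909158587114406)) enc 431.2895812988281 -88.4345932006836 29.30062484741211 zmed 0.08047176604127053
tubeR circle (array([ 0.43875807, -0.24073128]), np.float64(0.017392619041694573)) enc 438.1739501953125 -240.35372924804688 18.88117790222168 zmed 0.10503391470309847
hL rect ((631.7745361328125, 255.76820373535156), (76.73898315429688, 72.55669403076172), 16.38298797607422) rim 405 (array([0.6450589 , 0.25617363]), np.float64(0.03558588064312831)) enc ((647.713623046875, 260.4049987792969), 52.28380584716797) catch [0.62755861 0.21665493 0.21138662] 61 floor [0.00228541 0.00471383 0.00760762]
hM rect ((603.3638916015625, 74.62422180175781), (74.59872436523438, 66.276222229
[... 229 characters left out ...]
0.00415044 0.00658118]
pot rect ((626.4251098632812, -96.26570129394531), (91.10001373291016, 94.57340240478516), 88.83891296386719) rim 489 (array([ 0.63703282, -0.09521576]), np.float64(0.04563581020815614)) enc ((645.2227172851562, -95.8080825805664), 63.87530517578125) catch [ 0.60908986 -0.0587195   0.35056179] 52 floor [0.00161535 0.00376805 0.00559679]
sq rect ((596.8778076171875, -261.7908630371094), (84.36892700195312, 93.32331848144531), 74.93277740478516) rim 493 (array([ 0.60304938, -0.25975111]), np.float64(0.043529212020194476)) enc ((607.6776733398438, -262.0323486328125), 61.6251335144043) catch [ 0.59083749 -0.19114968  0.28611974] 50 floor [0.00152938 0.00387332 0.00648238]
```

View pics/z.png

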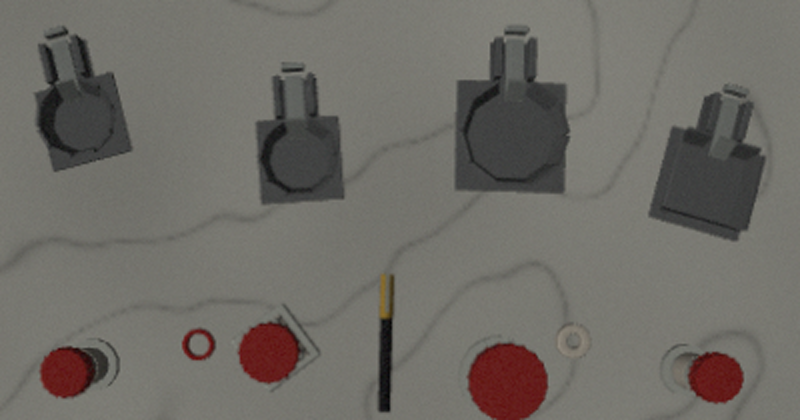

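Four caps are measured. The base corners stand out in the zoom (hM: (257,122),(339,116),(344,197),(262,203)), so I'll make enlarged, contrast-stretched tiles and pick the corners precisely.

Run:
```python
from h import *
d=pickle.load(open("f0.pkl","rb"))
def tile(f,u,v,lo=15,hi=140):
    i=f["img"][v-32:v+32,u-32:u+32,::-1].astype(float)
    i=np.clip((i-lo)/(hi-lo),0,1)**.6*255
    return cv2.copyMakeBorder(cv2.resize(i.astype(np.uint8),(256,256),interpolation=2),0,8,0,8,0,value=(0,255,255))
t=d["top"];s=d["side"]
M=lambda f,l:np.vstack([np.hstack([tile(f,*c) for c in l[:3]]),np.hstack([tile(f,*c) for c in l[3:]])])
cv2.imwrite("pics/mt.png",M(t,[(160,165),(269,183),(377,172),(474,192),(260,286),(166,296)]))
cv2.imwrite("pics/ms.png",M(s,[(282,153),(320,215),(388,282),(445,375),(228,236),(270,325)]))
```

```text
(no output)
```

View pics/mt.png

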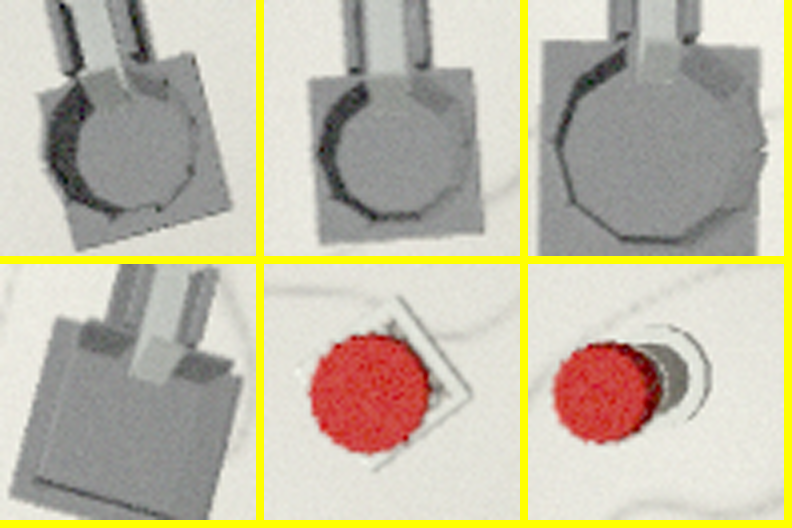

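View pics/ms.png

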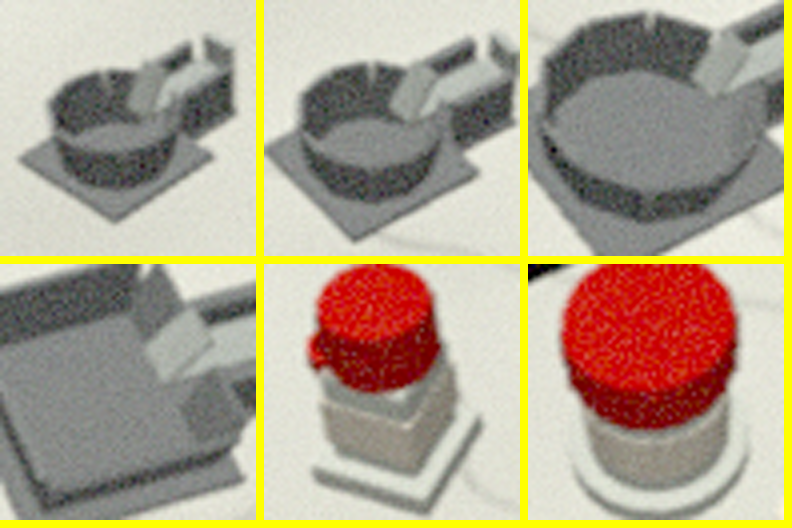

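The tiles show the thin base plates with clear corners, e.g. hL at tile (38,93), (193,54), (232,208), (77,249). The bottle foot corners are at (398,297), (470,393) and (375,468). Now I'll turn these into positions.

Run:
```python
from h import *
d=pickle.load(open("f0.pkl","rb"));f=d["top"];s=d["side"]
T=lambda o,l:[(o[0]+x/4-.375,o[1]+y/4-.375) for x,y in l]
H={"hL":T((128,133),[(38,93),(193,54),(232,208),(77,249)]),
"hM":T((237,151),[(44,81),(211,68),(221,232),(57,243)]),
"pot":T((345,140),[(15,41),(233,47)])+[(402,206.5),(347.9,204.4)],
"sq":T((442,160),[(57,54)])+[(488.4,229.8),(444.9,216.4)]}
for n,c in H.items():
    p=plane(f,c,.004)[:,:2]*1000;L=np.linalg.norm(np.roll(p,-1,0)-p,axis=1)
    q=p if len(p)==4 else p[:2]
    bl=p[-1];tl=p[0];br=p[-2]
    print(n,"centre",q.mean(0).round(1),"sides",L.round(1),"yaw +x",np.degrees(np.arctan2(*(tl-bl)[::-1])).round(1),"from bottom",np.degrees(np.arctan2(*(bl-br)[::-1])).round(1)-90)
# floors' circle from side base corners as cross-check
S={"hL":T((250,121),[(20,157),(114,221),(213,157)]),"hM":T((288,183),[(1,152),(92,240),(215,173)])}
for n,c in S.items():
    p=plane(s,c,.003)[:,:2]*1000;print("side",n,p.round(1).tolist(),"centre",(p[0]+p[2])/2)
p=plane(f,T((228,254),[(134,33),(206,129),(111,204)]),.002)[:,:2]*1000
print("bottle foot",p.round(1).tolist(),"centre",(p[0]+p[2])/2,[np.degrees(np.arctan2(*(p[i]-p[1])[::-1])).round(1) for i in(0,2)],np.linalg.norm(p[[0,2]]-p[1],axis=1))
# bottle foot in side view
p=plane(s,T((196,204),[(50,205),(162,249),(217,160)]),.006)[:,:2]*1000
print("bottle foot side",p.round(1).tolist(),"centre",(p[0]+p[2])/2,[np.degrees(np.arctan2(*(p[i]-p[1])[::-1])).round(1) for i in(0,2)],np.linalg.norm(p[[0,2]]-p[1],axis=1))
# caps in side view
for n,(u,v),h in(("tubeL",(176,158),.105),("bottle",(224,215),.09),("pot",(268,303),.08),("tubeR",(336,388),.105)):
    X=cloud(s);m=red(s).astype(bool);w=np.zeros_like(m);w[v-30:v+30,u-25:u+25]=1
    k=(m&w&(abs(X[...,2]-h)<.004)).astype(np.uint8);c=max(cv2.findContours(k,0,1)[0],key=cv2.contourArea)
    print("side",n,cv2.minEnclosingCircle((plane(s,c.reshape(-1,2),h)[:,:2]*1000).astype(np.float32)))
```

```text
hL centre [628.2 252.2] sides [66.2 65.5 65.9 66.6] yaw +x 16.7 from bottom 15.900000000000006
hM centre [600.6  73.8] sides [67.7 66.6 66.2 65.9] yaw +x 6.3 from bottom 5.299999999999997
pot centre [624.2 -96.3] sides [89.2 90.2 88.  88.8] yaw +x 0.7 from bottom -0.7000000000000028
sq centre [ 590.5 -257. ] sides [107.3  76.1  73.7] yaw +x -13.8 from bottom -15.200000000000003
side hL [[587.8, 272.4], [604.6, 209.2], [667.4, 226.3]] centre [627.59299603 249.32098128]
side hM [[564.1, 98.9], [571.9, 35.9], [636.3, 42.4]] centre [600.18940452  70.65776397]
bottle foot [[483.9, 84.9], [446.0, 54.9], [414.9, 92.4]] centre [449.35472123  88.63849235] [np.float64(38.4), np.float64(129.8)] [48.23601717 48.74320434]
bottle foot side [[415.8, 93.5], [444.5, 50.3], [483.9, 81.6]] centre [449.8809447   87.58680805] [np.float64(123.6), np.float64(38.5)] [51.86753171 50.32648664]
side tubeL ((430.9714660644531, 233.23306274414062), 17.382116317749023)
side bottle ((448.4490661621094, 85.26881408691406), 21.18956756591797)
side pot ((430.09869384765625, -92.60150909423828), 28.487430572509766)
side tubeR ((437.1455993652344, -244.41116333007812), 18.05354881286621)
```

Emit:
send_rows --pt "0 0 0.239 368 -311 0 1" --pt "0 0 0.239 368 -311 0 1" --pt "0 0 0.239 368 -311 0 1" --pt "0 0 0.239 368 -311 0 1" --pt "0 0 0.239 368 -311 0 1" --pt "0 0 0.239 368 -311 0 1" --pt "0 0 0.239 368 -311 0 1" --pt "0 0 0.239 368 -311 0 1" --pt "0 0 0.239 368 -311 0 1" --pt "0 0 0.239 368 -311 0 1" --pt "0 0 0.239 368 -311 0 1" --pt "0 0 0.239 368 -311 0 1" --pt "0 0 0.239 368 -311 0 1" --pt "0 0 0.239 368 -311 0 1" --newtons 35

```text
time_s: 1.5
tcp_pos: [0.4371, -0.2433, 0.2285]
tcp_rot: [-3.142, 0.003, 0.001]
wrist_force: [0.8, -0.2, 0.1]
grip_width: 0.0952
grasp_force: 0.0
```

Emit:
send_rows --pt "0 0 0 0.5 -1 45 1" --pt "0 0 0 0.5 -1 90 1" --pt "0 0 0 0.5 -1 120 1" --pt "0 0 0 0.5 -1 140 1" --pt "0 0 0 0.5 -1 140 1" --pt "0 0 0 0.5 -1 140 0" --pt "0 0 0 0.5 -1 140 0" --pt "0 0 0 0.5 -1 140 0" --pt "0 0 0 0.5 -1 140 0" --pt "0 0 0 0.5 -1 140 0" --pt "0 0 0 0.5 -1 140 0" --pt "0 0 0 0.5 -1 140 0" --pt "0 0 0 0.5 -1 140 0" --pt "0 0 0 0.5 -1 140 0" --newtons 35

```text
time_s: 2.9
tcp_pos: [0.4382, -0.2413, 0.0886]
tcp_rot: [-3.142, 0.0, 0.0]
wrist_force: [-0.4, -0.1, -0.5]
grip_width: 0.0353
grasp_force: 35.0
```

Emit:
send_rows --pt "0 0 0 0 0 -25 0" --pt "0 0 0 0 0 -60 0" --pt "0 0 0 0 0 -100 0" --pt "0 0 0 15 -30 -100 0" --pt "0 0 0 30 -58 -100 0" --pt "0 0 0 48 -93 -100 0" --pt "0 0 0 66 -128 -100 0" --pt "0 0 0 84 -163 -100 0" --pt "0 0 0 102 -198 -100 0" --pt "0 0 0 120 -233 -100 0" --pt "0 0 0 138 -268 -100 0" --pt "0 0 0 152 -295 -100 0" --pt "0 0 0 160 -309 -100 0" --pt "0 0 0 162 -314 -100 0" --pt "0 0 0 162 -314 -100 0" --pt "0 0 0 162 -314 -100 0" --pt "0 0 0 162 -314 -100 0" --pt "0 0 0 162 -314 -100 0"

```text
time_s: 4.7
tcp_pos: [0.6, 0.0717, 0.1888]
tcp_rot: [3.141, -0.002, 0.0]
wrist_force: [-0.5, 0.1, -1.0]
grip_width: 0.0353
grasp_force: 35.0
```

Run:
```python
from h import *
from cell import get_obs,vision
d={n:vision.grab_frame(n) for n in("top","side")};pickle.dump(d,open("f1.pkl","wb"))
o=get_obs();print(o["tcp_pos"],o["wrist_force"],o["grip_width"])
cv2.imwrite("pics/a.png",np.hstack([cv2.resize(d[n]["img"][v-75:v+75,u-75:u+75,::-1],(400,400)) for n,u,v in(("top",269,170),("side",320,185))]))
```

```text
[0.60013836 0.0719894  0.18881179] [-0.14113176  0.17669386 -0.32307031] 0.03517796175858176
```

View pics/a.png

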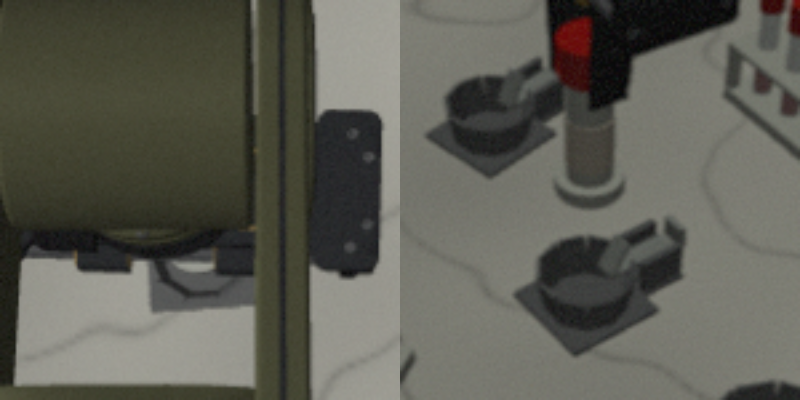

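The tube hangs upright between the pads over hM; in the side crop its foot is at (590,188) above the well at (585,270). I'll lower it in stages and watch the force.

Emit:
send_rows --pt "0 0 0 0 0 20 0" --pt "0 0 0 0 0 40 0" --pt "0 0 0 0 0 55 0" --pt "0 0 0 0 0 65 0" --pt "0 0 0 0 0 70 0" --pt "0 0 0 0 0 74 0" --pt "0 0 0 0 0 74 0" --pt "0 0 0 0 0 74 0" --newtons 45

```text
time_s: 5.6
tcp_pos: [0.6004, 0.0726, 0.1152]
tcp_rot: [3.142, -0.0, 0.0]
wrist_force: [-1.1, -0.3, 0.4]
grip_width: 0.0357
grasp_force: 45.0
```

Emit:
send_rows --pt "0 0 0 0 0 4 0" --pt "0 0 0 0 0 8 0" --pt "0 0 0 0 0 12 0" --pt "0 0 0 0 0 16 0" --pt "0 0 0 0 0 20 0" --pt "0 0 0 0 0 22 0" --pt "0 0 0 0 0 22 0" --pt "0 0 0 0 0 22 0" --pt "0 0 0 0 0 22 0"

```text
time_s: 6.5
tcp_pos: [0.6006, 0.0726, 0.0926]
tcp_rot: [-3.142, 0.0, -0.001]
wrist_force: [-0.5, 0.2, -0.0]
grip_width: 0.0355
grasp_force: 45.0
```

Emit:
send_rows --pt "0 0 0 0 0 1 0" --pt "0 0 0 0 0 1.5 0" --pt "0 0 0 0 0 1.5 0" --pt "0 0 0 0 0 1.5 0"

```text
time_s: 6.9
tcp_pos: [0.6011, 0.0726, 0.0925]
tcp_rot: [-3.142, 0.0, -0.003]
wrist_force: [-1.4, -1.1, 4.4]
grip_width: 0.0351
grasp_force: 45.0
```

Emit:
send_rows --pt "0 0 0 0 0 0 0.75" --pt "0 0 0 0 0 0 0.75" --pt "0 0 0 0 0 0 0.75" --pt "0 0 0 0 0 0 0.75" --pt "0 0 0 0 0 0 0.75" --pt "0 0 0 0 0 -20 1" --pt "0 0 0 0 0 -60 1" --pt "0 0 0 0 0 -100 1" --pt "0 0 0 -40 -35 -110 1" --pt "0 0 0 -75 -70 -110 1" --pt "0 0 0 -110 -105 -110 1" --pt "0 0 0 -140 -135 -110 1" --pt "0 0 0 -162 -155 -110 1" --pt "0 0 0 -170 -163 -110 1" --pt "0 0 0 -170 -163 -110 1" --pt "0 0 0 -170 -163 -110 1" --pt "0 0 0 -170 -163 -110 1"

```text
time_s: 8.6
tcp_pos: [0.4313, 0.2349, 0.2012]
tcp_rot: [3.141, -0.003, 0.0]
wrist_force: [0.8, -0.9, -0.8]
grip_width: 0.0951
grasp_force: 0.0
```

```bash
cat > chk.py <<'E'
import sys
from h import *
from cell import get_obs,vision
d={n:vision.grab_frame(n) for n in("top","side")}
for a in sys.argv[1:]:
    n,x,y,z=a.split(",");f=d[n];X=cloud(f);x,y,z=float(x)/1e3,float(y)/1e3,float(z)/1e3
    k=(red(f)>0)&(np.hypot(X[...,0]-x,X[...,1]-y)<.04)&(abs(X[...,2]-z)<.006)
    if k.sum()<20: print(a,"not seen",k.sum());continue
    c=max(cv2.findContours(k.astype(np.uint8),0,1)[0],key=cv2.contourArea)
    p=plane(f,c.reshape(-1,2),z)*1000
    print(a,"enc",np.round(cv2.minEnclosingCircle(p[:,:2].astype(np.float32))[0],1),"z",np.median(X[...,2][k]).round(4))
E
python3 chk.py top,600,72,109 side,600,72,109 top,431,235,105 side,431,235,105
```

```text
top,600,72,109 enc [600.9  71.8] z 0.1095
side,600,72,109 enc [598.7  68.5] z 0.1079
top,431,235,105 enc [422.8 241.6] z 0.1058
side,431,235,105 enc [430.6 232.2] z 0.1036
```

Emit:
send_rows --pt "0 0 0 0 0 40 1" --pt "0 0 0 0 0 80 1" --pt "0 0 0 0 0 105 1" --pt "0 0 0 0 0 113 1" --pt "0 0 0 0 0 113 1" --pt "0 0 0 0 0 113 0" --pt "0 0 0 0 0 113 0" --pt "0 0 0 0 0 113 0" --pt "0 0 0 0 0 113 0" --pt "0 0 0 0 0 113 0" --pt "0 0 0 0 0 113 0" --pt "0 0 0 0 0 113 0" --pt "0 0 0 0 0 113 0" --pt "0 0 0 0 0 113 0" --newtons 45

```text
time_s: 10.1
tcp_pos: [0.4303, 0.2356, 0.0881]
tcp_rot: [3.142, -0.0, -0.0]
wrist_force: [0.3, -0.2, 0.5]
grip_width: 0.0351
grasp_force: 45.0
```

Emit:
send_rows --pt "0 0 0 0 0 -25 0" --pt "0 0 0 0 0 -55 0" --pt "0 0 0 0 0 -80 0" --pt "0 0 0 30 -2 -80 0" --pt "0 0 0 65 -5 -80 0" --pt "0 0 0 100 -8 -80 0" --pt "0 0 0 135 -11 -80 0" --pt "0 0 0 165 -13 -80 0" --pt "0 0 0 188 -15 -80 0" --pt "0 0 0 197 -15 -80 0" --pt "0 0 0 197 -15 -80 0" --pt "0 0 0 197 -15 -80 0" --pt "0 0 0 197 -15 -50 0" --pt "0 0 0 197 -15 -35 0" --pt "0 0 0 197 -15 -27 0" --pt "0 0 0 197 -15 -27 0" --pt "0 0 0 197 -15 -27 0"

```text
time_s: 11.8
tcp_pos: [0.627, 0.2507, 0.1156]
tcp_rot: [3.141, -0.0, -0.001]
wrist_force: [-1.6, -1.0, 0.2]
grip_width: 0.0353
grasp_force: 45.0
```

Emit:
send_rows --pt "0 0 0 0 0 4 0" --pt "0 0 0 0 0 8 0" --pt "0 0 0 0 0 12 0" --pt "0 0 0 0 0 16 0" --pt "0 0 0 0 0 20 0" --pt "0 0 0 0 0 23 0" --pt "0 0 0 0 0 25 0" --pt "0 0 0 0 0 25 0" --pt "0 0 0 0 0 25 0" --pt "0 0 0 0 0 25 0"

```text
time_s: 12.8
tcp_pos: [0.6285, 0.2507, 0.0921]
tcp_rot: [-3.141, 0.0, -0.004]
wrist_force: [-3.4, -1.8, 7.0]
grip_width: 0.0349
grasp_force: 45.0
```

Emit:
send_rows --pt "0 0 0 0 0 0 0.75" --pt "0 0 0 0 0 0 0.75" --pt "0 0 0 0 0 0 0.75" --pt "0 0 0 0 0 0 0.75" --pt "0 0 0 0 0 0 0.75" --pt "0 0 0 0 0 -20 1" --pt "0 0 0 0 0 -60 1" --pt "0 0 0 0 0 -100 1" --pt "0 0 0 -40 35 -110 1" --pt "0 0 0 -75 70 -110 1" --pt "0 0 0 -110 105 -110 1" --pt "0 0 0 -145 135 -110 1" --pt "0 0 0 -170 155 -110 1" --pt "0 0 0 -178 163 -110 1" --pt "0 0 0 -178 163 -110 1" --pt "0 0 0 -178 163 -110 1" --pt "0 0 0 -178 163 -110 1"

```text
time_s: 14.5
tcp_pos: [0.4503, 0.0883, 0.2004]
tcp_rot: [-3.141, -0.001, -0.0]
wrist_force: [-0.3, -0.7, 0.4]
grip_width: 0.0949
grasp_force: 0.0
```

```bash
python3 chk.py top,628,250,109 side,628,250,109 top,600,72,109 side,449,87,90
```

```text
top,628,250,109 enc [628.1 250.8] z 0.11
side,628,250,109 enc [626.9 246.7] z 0.1075
top,600,72,109 enc [600.2  72.2] z 0.1097
side,449,87,90 enc [448.5  85.5] z 0.089
```

Emit:
send_rows --pt "0 0 0 -1 1 40 1" --pt "0 0 0 -1 1 80 1" --pt "0 0 0 -1 1 110 1" --pt "0 0 0 -1 1 122 1" --pt "0 0 0 -1 1 122 1" --pt "0 0 0 -1 1 122 0" --pt "0 0 0 -1 1 122 0" --pt "0 0 0 -1 1 122 0" --pt "0 0 0 -1 1 122 0" --pt "0 0 0 -1 1 122 0" --pt "0 0 0 -1 1 122 0" --pt "0 0 0 -1 1 122 0" --pt "0 0 0 -1 1 122 0" --newtons 45

```text
time_s: 15.9
tcp_pos: [0.4483, 0.0867, 0.0782]
tcp_rot: [-3.142, 0.0, -0.0]
wrist_force: [-0.6, 0.7, 0.2]
grip_width: 0.0433
grasp_force: 45.0
```

Emit:
send_rows --pt "0 0 0 0 0 -25 0" --pt "0 0 0 0 0 -55 0" --pt "0 0 0 0 0 -90 0" --pt "0 0 -0.05 11 27 -90 0" --pt "0 0 -0.12 25 61 -90 0" --pt "0 0 -0.19 39 95 -90 0" --pt "0 0 -0.26 53 129 -90 0" --pt "0 0 -0.33 67 163 -90 0" --pt "0 0 -0.4 81 197 -90 0" --pt "0 0 -0.47 95 231 -90 0" --pt "0 0 -0.54 109 265 -90 0" --pt "0 0 -0.6 123 299 -90 0" --pt "0 0 -0.64 135 328 -90 0" --pt "0 0 -0.654 142 345 -90 0" --pt "0 0 -0.654 142 345 -90 0" --pt "0 0 -0.654 142 345 -90 0" --pt "0 0 -0.654 142 345 -50 0" --pt "0 0 -0.654 142 345 -50 0" --pt "0 0 -0.654 142 345 -50 0"

```text
time_s: 17.8
tcp_pos: [0.5891, -0.2569, 0.1271]
tcp_rot: [-2.972, -1.009, 0.004]
wrist_force: [0.5, 0.1, 1.2]
grip_width: 0.0434
grasp_force: 45.0
```

Run:
```python
from h import *
from cell import vision
d={n:vision.grab_frame(n) for n in("top","side")};pickle.dump(d,open("f2.pkl","wb"))
cv2.imwrite("pics/b.png",cv2.convertScaleAbs(cv2.resize(d["side"]["img"][270:420,360:530,::-1],(680,600),interpolation=2),alpha=1.5))
```

```text
(no output)
```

View pics/b.png

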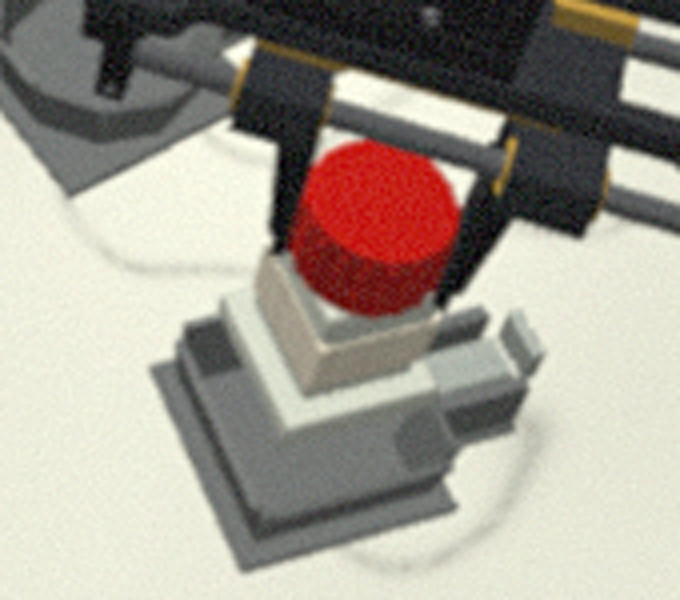

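The side view shows the bottle square over its holder: base corners at (152,372), (242,572), (455,505), and foot top corners at (222,305), (285,432), right edge heading to (435,392).

```bash
python3 - <<'E'
from h import *
s=pickle.load(open("f2.pkl","rb"))["side"]
U=lambda l:[(360+x/4-.375,270+y/4-.375) for x,y in l]
ang=lambda p:[np.degrees(np.arctan2(*(p[i]-p[1])[::-1])).round(1) for i in(0,2)]
b=plane(s,U([(152,372),(242,572),(455,505)]),.003)[:,:2]*1000
print("base",b.round(1).tolist(),ang(b),np.linalg.norm(b[[0,2]]-b[1],axis=1),(b[0]+b[2])/2)
f=plane(s,U([(222,305),(285,432),(435,392)]),.0609)[:,:2]*1000
a=np.radians(ang(f));v0=np.array([np.cos(a[0]),np.sin(a[0])]);v1=np.array([np.cos(a[1]),np.sin(a[1])])
print("foot",f.round(1).tolist(),ang(f),np.linalg.norm(f[[0,2]]-f[1],axis=1),f[1]+26*(v0+v1))
c=plane(s,U([(380,225)]),.0609+.04);print(c*1000)
E
python3 chk.py side,590,-258,139
```

```text
base [[562.2, -214.3], [543.9, -286.2], [618.3, -303.5]] [np.float64(75.7), np.float64(-13.1)] [74.1954805  76.39413507] [ 590.24539562 -258.87508245]
foot [[569.9, -228.7], [558.9, -273.6], [607.6, -286.6]] [np.float64(76.2), np.float64(-14.9)] [46.21861962 50.42232454] [ 590.23643883 -255.0663045 ]
[[ 609.02993116 -247.00181861  100.9       ]]
side,590,-258,139 enc [ 591.1 -257.8] z 0.1416
```

Emit:
send_rows --pt "0 0 0 -1 1 10 0" --pt "0 0 0 -1 1 16 0" --pt "0 0 0 -1 1 20 0" --pt "0 0 0 -1 1 24 0" --pt "0 0 0 -1 1 28 0" --pt "0 0 0 -1 1 32 0" --pt "0 0 0 -1 1 36 0" --pt "0 0 0 -1 1 40 0" --pt "0 0 0 -1 1 43 0" --pt "0 0 0 -1 1 45 0" --pt "0 0 0 -1 1 46 0" --pt "0 0 0 -1 1 46 0" --pt "0 0 0 -1 1 46 0"

```text
time_s: 19.3
tcp_pos: [0.5904, -0.2598, 0.0822]
tcp_rot: [2.975, 1.009, 0.001]
wrist_force: [0.1, 1.6, 0.4]
grip_width: 0.0437
grasp_force: 45.0
```

Emit:
send_rows --pt "0 0 0 0 0 2 0" --pt "0 0 0 0 0 2 0" --pt "0 0 0 0 0 2 0.75" --pt "0 0 0 0 0 0 0.75" --pt "0 0 0 0 0 0 0.75" --pt "0 0 0 0 0 0 0.75" --pt "0 0 0 0 0 0 0.75" --pt "0 0 0 0 0 -25 1" --pt "0 0 0 0 0 -65 1" --pt "0 0 0 0 0 -100 1" --pt "0 0 0.13 -4 -40 -100 1" --pt "0 0 0.26 -8 -80 -100 1" --pt "0 0 0.39 -12 -120 -100 1" --pt "0 0 0.52 -16 -160 -100 1" --pt "0 0 0.62 -21 -205 -100 1" --pt "0 0 0.654 -24 -231 -100 1" --pt "0 0 0.654 -24 -231 -100 1" --pt "0 0 0.654 -24 -231 -100 1" --pt "0 0 0.654 -24 -231 -100 1"

```text
time_s: 21.2
tcp_pos: [0.4312, -0.0916, 0.1825]
tcp_rot: [3.141, -0.001, 0.001]
wrist_force: [0.3, -0.1, 0.1]
grip_width: 0.0954
grasp_force: 0.0
```

```bash
python3 chk.py top,590,-258,94 side,590,-258,94 side,431,-90,80
```

```text
top,590,-258,94 enc [ 590.3 -255.3] z 0.0941
side,590,-258,94 enc [ 588.3 -259.9] z 0.0935
side,431,-90,80 enc [429.4 -93.5] z 0.0791
```

Emit:
send_rows --pt "0 0 0 -0.5 -1 40 1" --pt "0 0 0 -0.5 -1 80 1" --pt "0 0 0 -0.5 -1 105 1" --pt "0 0 0 -0.5 -1 116 1" --pt "0 0 0 -0.5 -1 116 1" --pt "0 0 0 -0.5 -1 116 0" --pt "0 0 0 -0.5 -1 116 0" --pt "0 0 0 -0.5 -1 116 0" --pt "0 0 0 -0.5 -1 116 0" --pt "0 0 0 -0.5 -1 116 0" --pt "0 0 0 -0.5 -1 116 0" --pt "0 0 0 -0.5 -1 116 0" --newtons 45

```text
time_s: 22.5
tcp_pos: [0.4303, -0.0902, 0.0667]
tcp_rot: [3.141, -0.0, 0.001]
wrist_force: [-0.8, -0.6, 3.0]
grip_width: 0.0577
grasp_force: 45.0
```

Emit:
send_rows --pt "0 0 0 0 0 -25 0" --pt "0 0 0 0 0 -55 0" --pt "0 0 0 0 0 -80 0" --pt "0 0 0 30 1 -80 0" --pt "0 0 0 65 2 -80 0" --pt "0 0 0 100 4 -80 0" --pt "0 0 0 135 5 -80 0" --pt "0 0 0 165 6 -80 0" --pt "0 0 0 186 7 -80 0" --pt "0 0 0 194 7.5 -80 0" --pt "0 0 0 194 7.5 -80 0" --pt "0 0 0 194 7.5 -80 0" --pt "0 0 0 194 7.5 -50 0" --pt "0 0 0 194 7.5 -35 0" --pt "0 0 0 194 7.5 -27 0" --pt "0 0 0 194 7.5 -27 0" --pt "0 0 0 194 7.5 -27 0"

```text
time_s: 24.2
tcp_pos: [0.6233, -0.0975, 0.0933]
tcp_rot: [-3.141, 0.0, 0.002]
wrist_force: [-2.9, 0.9, -0.5]
grip_width: 0.0573
grasp_force: 45.0
```

```bash
python3 chk.py side,624,-98,107
```

```text
side,624,-98,107 enc [620.5 -96.2] z 0.1065
```

Emit:
send_rows --pt "0 0 0 0.5 0 4 0" --pt "0 0 0 0.5 0 8 0" --pt "0 0 0 0.5 0 12 0" --pt "0 0 0 0.5 0 16 0" --pt "0 0 0 0.5 0 20 0" --pt "0 0 0 0.5 0 23 0" --pt "0 0 0 0.5 0 25 0" --pt "0 0 0 0.5 0 25 0" --pt "0 0 0 0.5 0 25 0" --pt "0 0 0 0.5 0 25 0"

```text
time_s: 25.3
tcp_pos: [0.6254, -0.0976, 0.0707]
tcp_rot: [-3.142, 0.0, -0.002]
wrist_force: [-5.8, 1.0, 12.3]
grip_width: 0.0573
grasp_force: 45.0
```

Emit:
send_rows --pt "0 0 0 0 0 -1 0.95" --pt "0 0 0 0 0 -1 0.95" --pt "0 0 0 0 0 -1 0.95" --pt "0 0 0 0 0 -1 0.95" --pt "0 0 0 0 0 -1 1" --pt "0 0 0 0 0 -25 1" --pt "0 0 0 0 0 -65 1" --pt "0 0 0 0 0 -105 1" --pt "0 0 0 -40 0 -130 1" --pt "0 0 0 -80 0 -130 1" --pt "0 0 0 -120 0 -130 1" --pt "0 0 0 -160 0 -130 1" --pt "0 0 0 -200 0 -130 1" --pt "0 0 0 -230 0 -130 1" --pt "0 0 0 -230 0 -130 1" --pt "0 0 0 -230 0 -130 1"

```text
time_s: 26.9
tcp_pos: [0.3947, -0.0976, 0.1985]
tcp_rot: [3.141, -0.001, 0.003]
wrist_force: [-0.6, 0.2, 0.2]
grip_width: 0.0955
grasp_force: 0.0
```

```bash
python3 chk.py top,624,-97,84 side,624,-97,84 top,590,-258,94 top,600,72,109 top,628,250,109 side,628,250,109;python3 - <<'E'
from cell import vision
import cv2
cv2.imwrite("pics/end.png",cv2.convertScaleAbs(vision.grab_frame("side")["img"][:,:,::-1],alpha=1.3))
E
```

```text
top,624,-97,84 enc [624.3 -95.5] z 0.0843
side,624,-97,84 enc [623.  -99.7] z 0.0832
top,590,-258,94 enc [ 590.9 -254.9] z 0.0939
top,600,72,109 enc [600.8  72.2] z 0.1095
top,628,250,109 enc [628.1 250.8] z 0.1099
side,628,250,109 enc [625.9 246.7] z 0.1075
```

View pics/end.png

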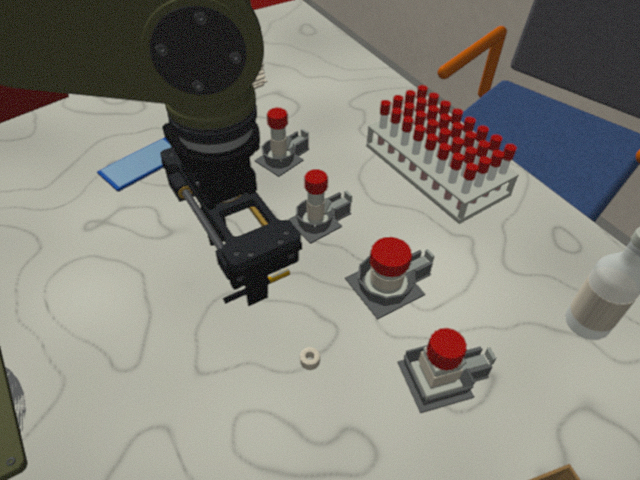

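All four stand upright in their holders, with caps at (277,118), (316,182), (390,257) and (446,348) and heights matching the seated values. The gripper is clear of everything.

```bash
python3 -c "
from cell import bot
print(bot.hand_in())"
```

```text
the job is handed in; nothing more can be done
None
```

All four containers are in their matching holders, upright, with cap heights matching a foot on the holder floor; I let go of each and handed the job in at about 27 s, but the hand-in gave no verdict, and the catches are inferred from those heights.

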